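Fit the nested lids on a vial tub in the loading drawer and lift the dust cover off

TASK

The open vial tub in the loading drawer needs its lid: pull the drawer out to its stop, then carry over the nested lid pair from its stand (hold the inner septum lid by its sides, which show in the cover's thumb cut-outs, so that both come along), lower it onto the open tub until the septum lid is fully seated, and let go, without dropping the lids or parting them before. Then lift the outer dust cover off alone by its rib, leaving the septum lid seated undisturbed on its tub, and finish while holding the cover level and still in the air, at least 6 cm above the septum lid. Leave the drawer fully out, both tubs in their places, and the other things on the deck alone.

Things in the scene. Friction and masses are not known exactly. Their poses are not given: they have to be found in the camera images.
- bay: White loading bay fixed on the deck, 236 wide (y) x 240 deep (x) x 120 mm high, with one drawer in its front. Origin: bottom centre of its front face, on the deck; x points into the bay, away from the drawer's opening direction; z up. The drawer slides out along -x of this frame.
- drawer (a joint): Travel of the bay's drawer in m: 0 shut (so at the start), 0.16 fully out at its stop. About 3 N of friction; stays where it is left. Grey front 220 wide, 12 mm thick, its top edge 107 mm above the deck; drawer side walls end 55 mm above the deck. Inside, side by side 104 mm apart, two black frames each locate a tub, long side along the slide.
- drawer_handle (a point): Middle of the round steel bar of the drawer's handle: bar 10 mm thick, 110 mm long, level and parallel to the drawer front, 40 mm from bar axis to drawer front, 85 mm above the deck (35 mm below the bay's top). Moves with the drawer.
- drawer_floor (a point): Point on the drawer's inner floor midway between the two tubs, 26 mm above the deck. Axes as the bay's. Moves with the drawer.
- vial_tub: Open tub holding eight amber vials, in the drawer's left or right place (hidden in the shut bay at first). 104 (x, along the slide) x 50 x 60 mm high, 0.35 kg, loose, up to 2 mm of play in its frame. Rim: rounded bead, outside 107 x 53 mm, its top 60 mm above the origin; vials end lower, at 53 mm. Origin: centre of the underside, z up.
- lidded_tub: The other tub, same size, with a septum lid already on (lid 116 x 62 mm, top 63 mm above the tub's origin). Stays as it is. Origin: centre of its underside.
- lid_park: Lid stand fixed on the deck: base 140 (x) x 90 x 8 mm, narrow column, top pad 104 x 50 mm with its top 55 mm above the deck. The lid pair hangs over the top pad with 3 mm of play. Origin: centre of its underside.
- septum_lid: Inner lid, milky plastic, 80 g, 116 (x) x 62 (y) x 18 mm high: 3 mm top with eight round grey septa, 15 mm skirt below it, inside 111 x 57 mm (2 mm of play per side on a tub's rim). Origin: centre of the skirt's lower edge, z up. Its long sides, 62 mm apart, show in the cover's cut-outs. Seated, its origin is 45 mm above the tub's, long sides along the tub's, either way round.
- dust_cover: Outer lid, milky plastic, 90 g, resting loosely on the septum lid's top, 2 mm of play per side, no latch. 124 (x) x 70 (y) mm, skirt 14 mm high; thumb cut-outs in the middle of both long sides, 50 mm long, 8 mm into plate and skirt. Origin: centre of the skirt's lower edge, z up, 4 mm above the septum lid's when nested. Grip rib centred on top, 56 (x) x 12 (y) mm, from z = 16.5 (plate top) to 36.5 mm.
- cap_plate: Bystander: beige plate 130 x 100 mm with white screw caps standing on it, 54 mm high over all. Origin: centre of its underside.
- bottle: Bystander: plain closed plastic bottle, 54 mm across, 125 mm high. Origin: centre of its underside.
- spare_cap: Bystander: white screw cap, 27 mm across, 32 mm high, on the deck. Origin: centre of its underside.
There are look-alikes about, which are no part of the job. What is shaped like the dust_cover but purple or yellow is not meant.

How it is judged:
On the way, in this order (a step that is already met when the one before it is completed fails the run):
1. the drawer is pulled out to its stop (value of joint drawer above 0.155 m), for 0.2 s.
2. the lid pair, still nested, is seated on the open tub and let go (z of septum_lid in the frame of vial_tub between 0.041 and 0.049 m and horizontal distance between septum_lid and vial_tub below 0.008 m and angle between the z axis of septum_lid and the z axis of vial_tub, either way round below 0.06 rad and angle between the x axis of septum_lid and the x axis of vial_tub, either way round below 0.12 rad and distance between dust_cover and septum_lid below 0.012 m and contact force between the fingers and septum_lid below 0.2 N and contact force between the fingers and dust_cover below 0.2 N and value of joint drawer above 0.15 m), for 0.2 s.
At the end, for the whole second after the job is handed in: Drawer 150 of 160 mm out or more; septum lid seated on the open tub (4 mm in height, 8 mm sideways, 0.06 rad level, 0.12 rad in line), fingers off it; cover held by the fingers alone, lower edge 60 mm or more above the septum lid, level to 0.2 rad, still; both tubs down in place (value of joint drawer above 0.15 m and z of septum_lid in the frame of vial_tub between 0.041 and 0.049 m and horizontal distance between septum_lid and vial_tub below 0.008 m and angle between the z axis of septum_lid and the z axis of vial_tub, either way round below 0.06 rad and angle between the x axis of septum_lid and the x axis of vial_tub, either way round below 0.12 rad and contact force between the fingers and septum_lid below 0.2 N and z of dust_cover in the frame of septum_lid above 0.078 m and contact force between the fingers and dust_cover above 1 N and angle between dust_cover's own z axis and vertical below 0.2 rad and linear speed of dust_cover below 0.03 m/s and contact force between dust_cover and septum_lid below 0.05 N and contact force between dust_cover and bay below 0.05 N and contact force between dust_cover and lid_park below 0.05 N and contact force between dust_cover and cap_plate below 0.05 N and contact force between dust_cover and bottle below 0.05 N and contact force between dust_cover and lidded_tub below 0.05 N and z of each of vial_tub, lidded_tub in the frame of drawer_floor below 0.006 m); the arm keeps its last pose, push and grip.
It fails at once if the dust cover comes off while the septum lid is not seated on the open tub, or the septum lid is pulled off its seat under it (distance between dust_cover and septum_lid above 0.025 m and not (z of septum_lid in the frame of vial_tub between 0.039 and 0.051 m and horizontal distance between septum_lid and vial_tub below 0.01 m)).
It fails at once if the lids are dropped (linear speed of septum_lid above 0.4 m/s and contact force between the fingers and septum_lid below 0.05 N).
It fails at once if a tub is lifted out of its place (z of any of vial_tub, lidded_tub in the frame of drawer_floor above 0.02 m).
It fails at once if a bystander is moved more than 2 cm (distance of any of cap_plate, bottle, spare_cap from where it was at the start of the episode above 0.02 m).
It also fails if it takes over 72 s, if anything falls off the work surface, if the arm or the gripper's body presses on something with over 40 N, if the wrist force passes 120 N, or if a joint passes its speed limit or range.

ROBOT

A 6-joint arm with a two-finger parallel gripper is mounted at the origin on the work surface. World frame = base frame: x ahead of the robot, y to its left, z up, the work surface at z = 0. Lengths are in m, angles in rad, forces in N, time in s.
With the tool pointing down it reaches from about 0.35 to 0.975 m from the base axis. Payload 4.9 kg.
Tool frame: the origin (TCP) lies at the very end of the fingers, on their centre line; the grasp point (between the pads) lies 19 mm behind it; x points along the fingers, z is the direction in which the jaws open and shut, and the axes are right-handed (so a half turn about x gives the same grasp; the last joint's range is limited). The gripper opens to 85 mm and grips with 20 to 120 N. Pads are 22 mm wide; open, the fingers measure 114 mm over their backs; the gripper's body (76 mm by 85 mm) begins 54 mm behind the grasp point. The pads swing forward as they close: fully open they stand 13 mm farther back than shut.
Start: joints at [-1.236, 0.053, 1.613, -0, 1.476, -0.119], TCP at [0.274, -0.562, 0.231] pointing down, gripper open.
Joint ranges: [-3.01, 3.01], [-1.01, 2.22], [0.06, 2.58], [-1.02, 4.17], [0.09, 2.62], [-3.14, 3.14]. Speed limits (rad/s): [2.57, 2.57, 3.14, 3.14, 3.14, 3.14].

INTERFACE

Orientations are given as a rotation vector (axis times angle).
In Python, from station import ctrl, imaging gives the robot as it stands. The module is installed in compiled form; this text tells all that it offers.
- The arm moves only by the shell command python3 -m jog 'ROWS' [FORCE]. ROWS is JSON, a list that holds one entry, the list of rows, each a list of 5 numbers: the shift along the tool's x, y, z in m, then the turn about the tool's x in rad, then the closure, from -1 (fully open) to 1 (shut). A call has 1 to 12 rows; each row is the pose to reach, as a shift and turn from the pose measured when the call began, along the tool's axes at that moment; what a row does not reach only later rows make up. A row lasts 1/10 s, in which the tool goes at most 50 mm and 8.59 degrees, less where a joint would pass 70% of its speed; a pose out of reach is approached as far as the arm can. A call with a gripper value outside its range is refused whole. The fingers move at their own pace and stop on an object; FORCE is the grip in N (left out, the last holds). Time passes only in rows, so rows that repeat a pose let the fingers close. It gives the time, the measured TCP pose, the force and the opening at its end, in the units of the state.
- ctrl.get_obs(): the state, without advancing time (a new reading comes with each control period).
- imaging.get_image(name): name is "side" or "top"; returns a dict with "color" (480x640x3 uint8, red, green, blue), "intrinsics" (3x3 intrinsics, pixels), "distortion" ([k1, k2, p1, p2, k3] as OpenCV has them; the pictures are not rectified), "R" (3x3) and "t" (3): a world point X has camera coordinates R X + t. Camera axes: x right, y down, z forward; pixel columns grow to the right and rows downward; lengths in m; the calibration is good to about 2 mm. A picture is of the moment at which its call begins. There is no depth.
- ctrl.finish_job(): hands the job in, once; it reports no verdict.
The state is a dict: "t": time; "q": joint angles; "dq": joint speeds; "effort": joint torques, N m; "tool_pos": TCP position; "tool_rot": TCP orientation; "contact_force": force on the tool from outside, world axes, zero at the start; "wrist_torque": the same for the moment, N m; "opening": finger opening in m.
Only numpy, scipy, OpenCV 4.12 (cv2) and the standard library are available. Lean on these libraries where they do the work, as an engineer would, in place of code of your own. Each camera call takes 0.05 s, during which the arm holds its last target.

## Working session

There is one attempt and no reset: what is moved stays moved. The work goes in short steps, Python scripts to look and compute and a shell command to move; the robot and the scene stay as the last step left them, time stands still between calls to the robot, and variables do not carry over. Pictures are saved under pics/ and viewed, and the job is handed in when it is done.

```bash
mkdir -p pics; ls; python3 - <<'E'
from station import ctrl, imaging
import cv2,numpy as np
o=ctrl.get_obs()
for k,v in o.items(): print(k,np.round(v,4))
for n in("side","top"):
    d=imaging.get_image(n); cv2.imwrite(f"pics/{n}0.png",d["color"][:,:,::-1])
    print(n,d["intrinsics"],d["distortion"],d["R"],d["t"])
E
```

```text
pics
t 0.0
q [-1.236   0.0533  1.6143  0.      1.476  -0.119 ]
dq [-0.0001  0.0004  0.0009  0.0005  0.0015  0.0003]
effort [ 1.00000e-03 -3.93680e+01 -3.70177e+01 -1.00000e-04  7.00000e-03
 -0.00000e+00]
tool_pos [ 0.2738 -0.5612  0.2301]
tool_rot [ 0.87    1.392  -0.8679]
contact_force [ 0.4105  0.5199 -0.0697]
wrist_torque [-0.0149  0.0361 -0.0006]
opening 0.0857
side [[454.01901336   0.         314.44103247]
 [  0.         454.01901336 234.4135793 ]
 [  0.           0.           1.        ]] [0.03418806 0.         0.         0.         0.        ] [[ 0.99125999 -0.13162753  0.00882142]
 [-0.06246154 -0.52717986 -0.84745499]
 [ 0.11619888  0.83949723 -0.53079396]] [-0.62412657  0.0796435   0.95739379]
top [[610.03082445   0.         321.3506321 ]
 [  0.         610.03082445 238.14630636]
 [  0.           0.           1.        ]] [-0.10294391  0.          0.          0.          0.        ] [[-0.01309657 -0.99989308 -0.00650496]
 [-0.99684966  0.0135651  -0.07814571]
 [ 0.07822559  0.00546102 -0.99692073]] [-0.07517962  0.62551947  1.56572898]
```

View pics/side0.png

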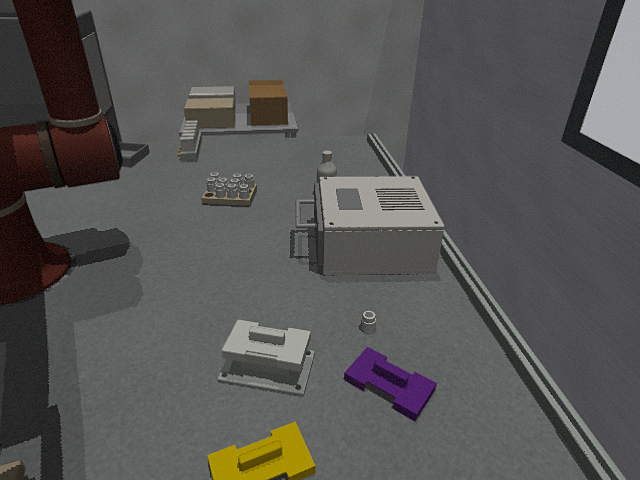

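View pics/top0.png

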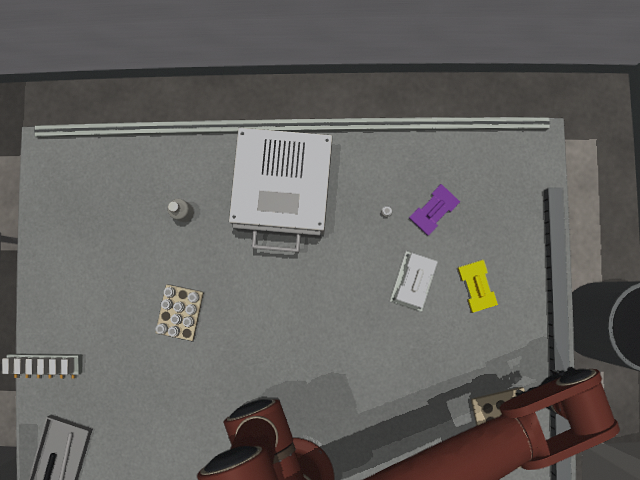

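Candidates for the lid pair: the white one on its stand (top 415,280; side 267,345), the purple one (top 435,210) and the yellow one (top 478,287). The white one on the stand is the target. The beige item half hidden under the arm (top 495,405) is ignored.

```bash
cat > h.py <<'E'
from station import ctrl, imaging
import cv2,numpy as np
from scipy.spatial.transform import Rotation as Ro
def get(n):
    return imaging.get_image(n)
def ray(d,uv):
    p=cv2.undistortPoints(np.array([[uv]],float),d["intrinsics"],d["distortion"])[0,0]
    return -d["R"].T@d["t"], d["R"].T@np.array([p[0],p[1],1])
def onz(d,uv,z):
    c,r=ray(d,uv); return c+r*(z-c[2])/r[2]
def proj(d,X):
    return cv2.projectPoints(np.array([X],float),cv2.Rodrigues(d["R"])[0],d["t"],d["intrinsics"],d["distortion"])[0][0,0]
def crop(d,u0,v0,u1,v1,s,name):
    im=d["color"][v0:v1,u0:u1,::-1]; cv2.imwrite(name,cv2.resize(im,None,fx=s,fy=s,interpolation=cv2.INTER_CUBIC))
def tool():
    o=ctrl.get_obs(); return o,np.array(o["tool_pos"]),Ro.from_rotvec(o["tool_rot"]).as_matrix()
E
python3 - <<'E'
from h import *
o,p,R=tool(); print(np.round(R,3))
d=get("top"); s=get("side")
crop(d,380,240,450,320,7,"pics/lid_top.png")
crop(s,210,310,330,400,5,"pics/lid_side.png")
crop(d,225,120,345,260,4,"pics/bay_top.png")
E
```

```text
[[-0.001  0.899  0.438]
 [ 0.002  0.438 -0.899]
 [-1.     0.    -0.002]]
```

View pics/lid_top.png

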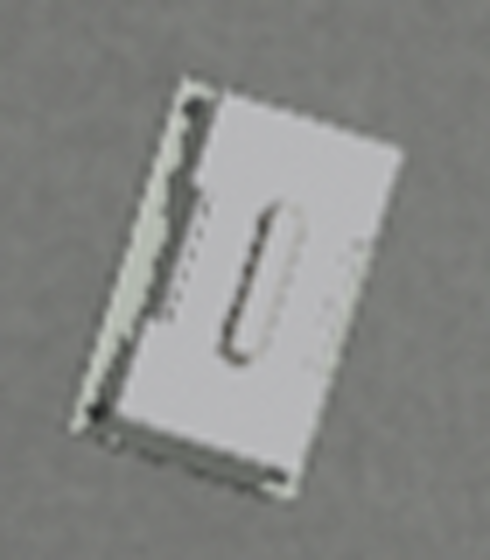

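View pics/lid_side.png

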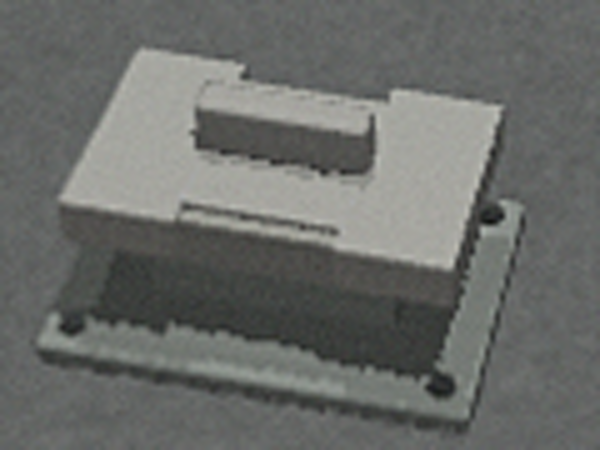

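View pics/bay_top.png

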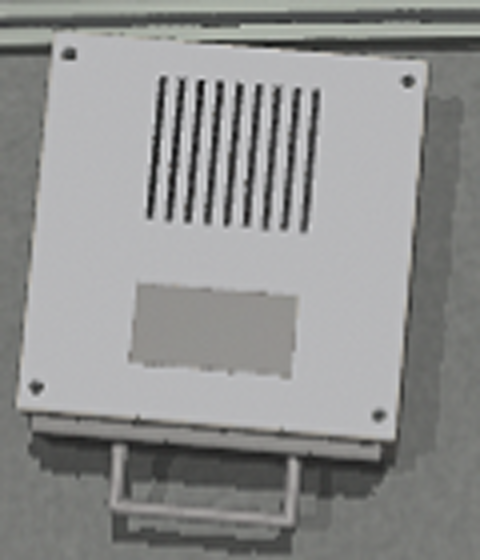

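```bash
python3 - <<'E'
from h import *
d=get("top"); s=get("side")
def cp(x,y,u0,v0,k): return (u0+(x+.5)/k-.5, v0+(y+.5)/k-.5)
def rep(name,P):
    P=np.array(P); print(name,np.round(P,4).tolist()); 
    print(' sides',[round(float(np.linalg.norm(P[i]-P[(i+1)%len(P)])),4) for i in range(len(P))],'c',np.round(P.mean(0),4))
    return P
b=rep("bay top",[onz(d,cp(*c,225,120,4),.12) for c in [(55,32),(427,62),(393,440),(18,410)]])
x=(b[0]+b[1]-b[2]-b[3]); print('bay yaw deg',np.degrees(np.arctan2(x[1],x[0])), 'front mid',(b[2]+b[3])/2)
y=(b[0]+b[3]-b[1]-b[2]); print('from y',np.degrees(np.arctan2(-y[0],y[1])))
rep("handle",[onz(d,cp(*c,225,120,4),.085) for c in [(116,508),(294,521)]])
c=rep("cover top",[onz(d,cp(*c,380,240,7),.0605) for c in [(222,93),(403,152),(293,480),(118,415)]])
x=(c[0]+c[1]-c[2]-c[3]); print('lid yaw',np.degrees(np.arctan2(x[1],x[0])))
cs=rep("cover side",[onz(s,cp(*c,210,310,5),.0605) for c in [(138,47),(505,105),(455,270),(60,205)]])
x=(cs[1]+cs[2]-cs[0]-cs[3]); print('yaw side',np.degrees(np.arctan2(x[1],x[0])))
rep("ribtop",[onz(s,cp(*c,210,310,5),.0805) for c in [(205,80),(375,103),(368,137),(200,113)]])
rep("base side",[onz(s,cp(*c,210,310,5),.008) for c in [(520,205),(470,415),(40,345)]])
# plate mask
im=d["color"][240:320,380:450].astype(int); m=((im.min(2)>160)).astype(np.uint8)
n,l,st,ce=cv2.connectedComponentsWithStats(m,connectivity=4); k=1+np.argmax(st[1:,4])
ct=cv2.findContours((l==k).astype(np.uint8),cv2.RETR_EXTERNAL,cv2.CHAIN_APPROX_NONE)[0][0]
r=cv2.minAreaRect(ct);bx=cv2.boxPoints(r)+[380,240];print(im[40,30],im[38,20],r,st[k])
rep("mask",[onz(d,q,.0605) for q in bx])
E
```

```text
bay top [[0.8969, 0.1197, 0.12], [0.8738, -0.1124, 0.12], [0.6378, -0.0881, 0.12], [0.6596, 0.1425, 0.12]]
 sides [0.2333, 0.2372, 0.2316, 0.2384] c [0.767  0.0155 0.12  ]
bay yaw deg -5.680899630839255 front mid [0.64872573 0.02722577 0.12      ]
from y -5.537585703029524
handle [[0.6007, 0.0863, 0.085], [0.591, -0.0253, 0.085]]
 sides [0.1121, 0.1121] c [0.5958 0.0305 0.085 ]
cover top [[0.5809, -0.3121, 0.0605], [0.5585, -0.3777, 0.0605], [0.4404, -0.3348, 0.0605], [0.4649, -0.2718, 0.0605]]
 sides [0.0693, 0.1257, 0.0676, 0.1229] c [ 0.5112 -0.3241  0.0605]
lid yaw -19.593720818453747
cover side [[0.4643, -0.2674, 0.0605], [0.5818, -0.3093, 0.0605], [0.5585, -0.3756, 0.0605], [0.4417, -0.3349, 0.0605]]
 sides [0.1247, 0.0702, 0.1237, 0.0712] c [ 0.5116 -0.3218  0.0605]
yaw side -19.43459137770602
ribtop [[0.4871, -0.3073, 0.0805], [0.5392, -0.324, 0.0805], [0.536, -0.3383, 0.0805], [0.4854, -0.3216, 0.0805]]
 sides [0.0547, 0.0146, 0.0532, 0.0145] c [ 0.5119 -0.3228  0.0805]
base side [[0.5879, -0.303, 0.008], [0.5617, -0.3856, 0.008], [0.4308, -0.3421, 0.008]]
 sides [0.0867, 0.1379, 0.1619] c [ 0.5268 -0.3435  0.008 ]
[183 184 185] [181 187 177] ((36.79999923706055, 40.099998474121094), (26.879358291625977, 48.38284683227539), 18.434947967529297) [  17   13   40   55 1190]
mask [[0.465, -0.2717, 0.0605], [0.5808, -0.3132, 0.0605], [0.5582, -0.3779, 0.0605], [0.4425, -0.336, 0.0605]]
 sides [0.123, 0.0685, 0.123, 0.0681] c [ 0.5116 -0.3247  0.0605]
```

```bash
cat >> h.py <<'E'
def to(X,yaw):
    o,p,R=tool(); s=R.T@(np.array(X)-p); zy=np.arctan2(R[1,2],R[0,2])
    t=-(np.radians(yaw)-zy); t=(t+np.pi)%(2*np.pi)-np.pi
    print('shift',np.round(s,4),'turn',round(float(t),4),'tip',np.round(p,4),'zyaw',round(float(np.degrees(zy)),2),'q6',round(o["q"][5],3),'open',round(float(o["opening"]),4),'t',o["t"],'F',np.round(o["contact_force"],2))
E
python3 -c "
from h import *
to([.5965,.0315,.20],-5.6)"
```

```text
shift [ 0.0312  0.5499 -0.3915] turn -1.0193 tip [ 0.2739 -0.5615  0.2309] zyaw -64.0 q6 -0.119 open 0.0857 t 0.3 F [ 0.02 -0.17 -0.99]
```

```bash
python3 -m jog '[[[0.01,0.05,-0.035,-0.1,-1],[0.02,0.1,-0.07,-0.2,0.2],[0.03,0.14,-0.1,-0.3,0.2],[0.03,0.18,-0.13,-0.42,0.2],[0.03,0.22,-0.16,-0.54,0.2],[0.03,0.26,-0.19,-0.66,0.2],[0.03,0.3,-0.22,-0.78,0.2],[0.03,0.34,-0.25,-0.9,0.2],[0.03,0.38,-0.28,-1.02,0.2],[0.03,0.42,-0.31,-1.02,0.2],[0.03,0.46,-0.33,-1.02,0.2],[0.03,0.5,-0.36,-1.02,0.2]]]' 60; python3 -c "
from h import *
to([.5965,.0315,.20],-5.6)"
```

```text
t: 1.5
tool_pos: [0.5573, -0.0334, 0.2015]
tool_rot: [0.076, 1.569, -0.076]
contact_force: [1.1, -0.4, -0.1]
opening: 0.0342
shift [0.0015 0.0684 0.0328] turn 0.0009 tip [ 0.5573 -0.0334  0.2015] zyaw -5.55 q6 -0.097 open 0.0342 t 1.5 F [ 1.14 -0.42 -0.11]
```

```bash
python3 -m jog '[[[0.0,0.035,0.016,0,0.2],[0.0,0.068,0.031,0,0.2],[0.04,0.068,0.031,0,0.2],[0.07,0.068,0.031,0,0.2],[0.07,0.068,0.031,0,0.2]]]'; python3 -c "
from h import *
to([.5955,.0315,.066],-5.6)
d=get('side');crop(d,250,130,370,280,4,'pics/hs.png')
"
```

```text
t: 2.0
tool_pos: [0.591, 0.032, 0.1258]
tool_rot: [0.076, 1.579, -0.075]
contact_force: [0.3, 0.5, -0.7]
opening: 0.0338
shift [ 0.0597 -0.0001  0.0051] turn 0.0016 tip [0.591  0.032  0.1258] zyaw -5.51 q6 0.024 open 0.0338 t 2.0 F [ 0.28  0.46 -0.66]
```

View pics/hs.png

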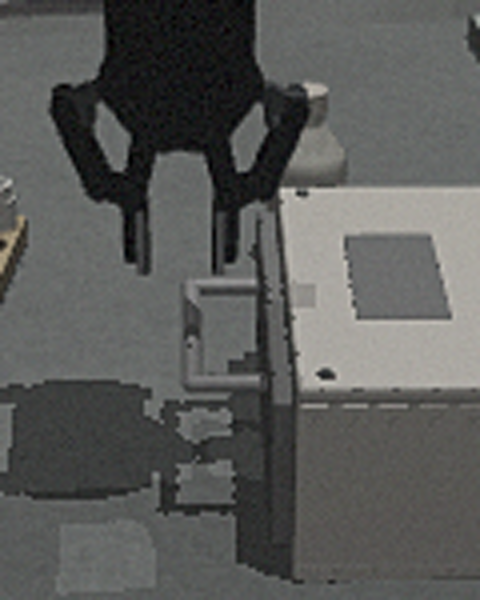

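```bash
python3 -m jog '[[[0.0,0,0.005,0,0.48],[0.0,0,0.005,0,0.48],[0.02,0,0.005,0,0.48],[0.03,0,0.005,0,0.48],[0.03,0,0.005,0,0.48]]]'; python3 -c "
from h import *
to([.596,.0315,.068],-5.6)
d=get('side');crop(d,250,130,370,280,4,'pics/hs2.png')
d=get('top');crop(d,225,180,325,280,5,'pics/ht2.png')
"
```

```text
t: 2.55
tool_pos: [0.5968, 0.031, 0.0979]
tool_rot: [0.077, 1.577, -0.076]
contact_force: [-0.6, -0.0, -0.3]
opening: 0.0221
shift [ 0.0299  0.0004 -0.0006] turn 0.0008 tip [0.5968 0.031  0.0979] zyaw -5.55 q6 0.024 open 0.0221 t 2.55 F [-0.64 -0.04 -0.28]
```

View pics/hs2.png

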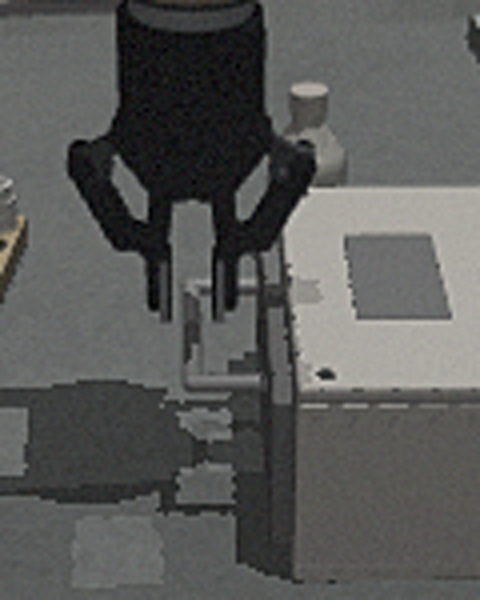

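View pics/ht2.png

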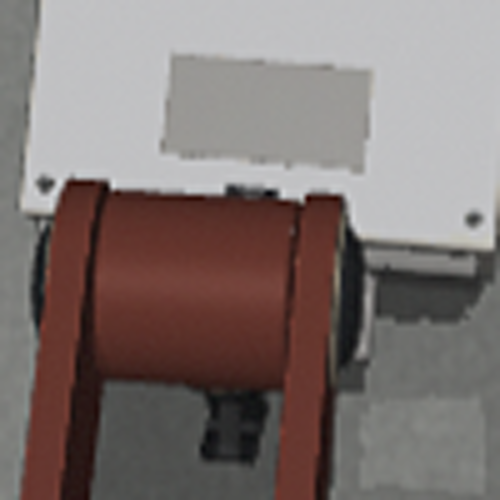

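Fingers straddle the bar (bar at crop 190,300, between fingers at 165 and 220). Descend and grip.

```bash
python3 -m jog '[[[0.01,0,-0.001,0,0.48],[0.02,0,-0.001,0,0.48],[0.026,0,-0.001,0,0.48],[0.026,0,-0.001,0,0.48],[0.026,0,-0.001,0,1],[0.026,0,-0.001,0,1],[0.026,0,-0.001,0,1],[0.026,0,-0.001,0,1]]]' 60; python3 -c "
from h import *
to([.596-.168,.0315+.0165,.072],-5.6)"
```

```text
t: 3.45
tool_pos: [0.5963, 0.0312, 0.0732]
tool_rot: [0.076, 1.575, -0.076]
contact_force: [-1.8, -0.4, -1.8]
opening: 0.0072
shift [ 0.0021  0.0005 -0.1691] turn 0.001 tip [0.5963 0.0312 0.0732] zyaw -5.54 q6 0.024 open 0.0072 t 3.45 F [-1.75 -0.39 -1.82]
```

```bash
python3 -m jog '[[[0,0,-0.005,0,1],[0,0,-0.01,0,1],[0,0,-0.015,0,1],[0,0,-0.02,0,1],[0,0,-0.025,0,1],[0,0,-0.03,0,1]]]' 60; python3 -c "
from h import *
to([.596-.168,.0315+.0165,.072],-5.6)
d=get('side');crop(d,230,130,370,280,4,'pics/hs3.png')"
```

```text
t: 4.05
tool_pos: [0.5659, 0.0342, 0.0732]
tool_rot: [0.077, 1.575, -0.076]
contact_force: [3.7, -0.0, -6.0]
opening: 0.0073
shift [ 0.002   0.0004 -0.1386] turn 0.0009 tip [0.5659 0.0342 0.0732] zyaw -5.55 q6 0.025 open 0.0073 t 4.05 F [ 3.71 -0.03 -5.96]
```

View pics/hs3.png

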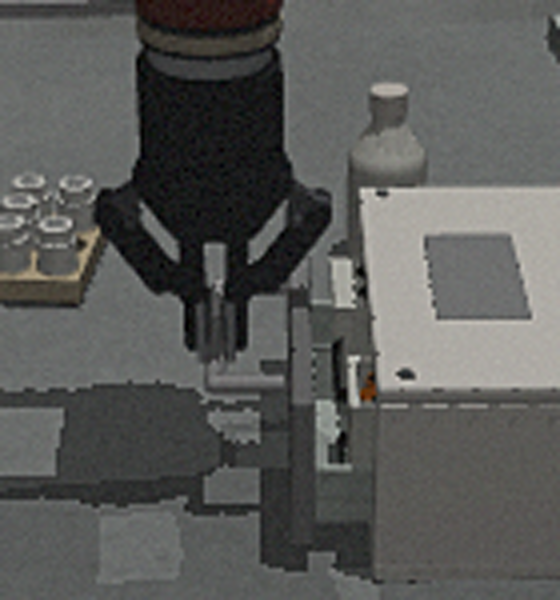

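```bash
python3 -m jog '[[[0,0,-0.01,0,1],[0,0,-0.023,0,1],[0,0,-0.036,0,1],[0,0,-0.049,0,1],[0,0,-0.062,0,1],[0,0,-0.075,0,1],[0,0,-0.088,0,1],[0,0,-0.1,0,1],[0,0,-0.11,0,1],[0,0,-0.118,0,1],[0,0,-0.122,0,1],[0,0,-0.125,0,1]]]'; python3 -c "
from h import *
to([.596-.1595,.0315+.0156,.072],-5.6)"
```

```text
t: 5.3
tool_pos: [0.4396, 0.0466, 0.0732]
tool_rot: [0.077, 1.578, -0.075]
contact_force: [3.4, 2.1, -13.3]
opening: 0.0073
shift [ 0.0013  0.0002 -0.0031] turn 0.0011 tip [0.4396 0.0466 0.0732] zyaw -5.54 q6 0.033 open 0.0073 t 5.3 F [  3.37   2.12 -13.3 ]
```

```bash
python3 -m jog '[[[0,0,-0.002,0,1],[0,0,-0.004,0,1],[0,0,-0.005,0,1],[0,0,-0.006,0,1],[0,0,-0.007,0,1]]]'; python3 -c "
from h import *
to([.596-.1595,.0315+.0156,.072],-5.6)"
```

```text
t: 5.8
tool_pos: [0.4369, 0.0468, 0.0733]
tool_rot: [0.077, 1.565, -0.076]
contact_force: [24.6, -0.3, -28.6]
opening: 0.0072
shift [ 0.0013  0.0002 -0.0005] turn 0.0005 tip [0.4369 0.0468 0.0733] zyaw -5.57 q6 0.033 open 0.0072 t 5.8 F [ 24.61  -0.27 -28.56]
```

```bash
python3 -m jog '[[[0,0,0,0,1],[0,0,0.001,0,0.6],[0,0,0.001,0,0.45],[0,0,0.001,0,0.45],[-0.02,0,0.001,0,0.45],[-0.05,0,0.001,0,0.45],[-0.09,0,0.001,0,0.45],[-0.13,0,0.001,0,0.45],[-0.16,0,0.001,0,0.45],[-0.18,0,0.001,0,0.45]]]'; python3 -c "
from h import *
o,p,R=tool()
to([.5115,-.323,.20],70.5)"
```

```text
t: 6.8
tool_pos: [0.4382, 0.0464, 0.2579]
tool_rot: [0.077, 1.559, -0.076]
contact_force: [-0.3, -0.2, 0.1]
opening: 0.0238
shift [ 0.0586 -0.3606  0.1082] turn -1.3277 tip [0.4382 0.0464 0.2579] zyaw -5.57 q6 0.033 open 0.0238 t 6.8 F [-0.26 -0.2   0.11]
```

```bash
python3 -m jog '[[[0.0,-0.03,0.01,-0.1,-0.2],[0.01,-0.06,0.02,-0.21,-1],[0.02,-0.09,0.03,-0.32,-1],[0.03,-0.12,0.04,-0.43,-1],[0.04,-0.15,0.05,-0.54,-1],[0.05,-0.18,0.06,-0.65,-1],[0.05,-0.21,0.07,-0.76,-1],[0.05,-0.24,0.08,-0.87,-1],[0.05,-0.28,0.09,-0.98,-1],[0.05,-0.32,0.1,-1.1,-1],[0.05,-0.35,0.108,-1.22,-1],[0.05,-0.36,0.108,-1.328,-1]]]'; python3 -c "
from h import *
to([.5115,-.323,.20],70.5)
d=get('side');crop(d,230,130,460,300,3.4,'pics/b_s.png');crop(d,180,260,380,410,4,'pics/l_s.png')
d=get('top');crop(d,210,170,350,330,4,'pics/b_t.png')"
```

```text
t: 8.0
tool_pos: [0.5115, -0.3257, 0.2097]
tool_rot: [-0.962, 1.342, 0.949]
contact_force: [-0.4, 0.9, 0.2]
opening: 0.0851
shift [0.0096 0.001  0.0025] turn 0.0025 tip [ 0.5115 -0.3257  0.2097] zyaw 70.64 q6 -1.926 open 0.0851 t 8.0 F [-0.36  0.87  0.23]
```

View pics/b_s.png

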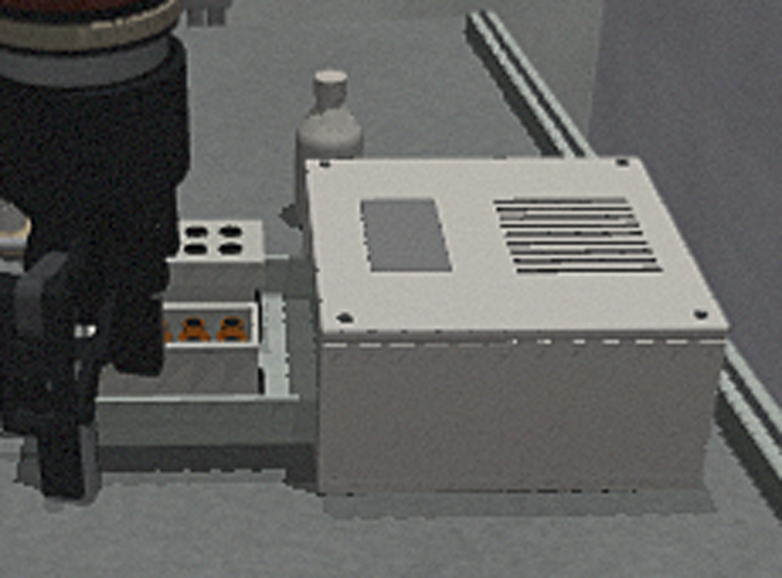

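View pics/b_t.png

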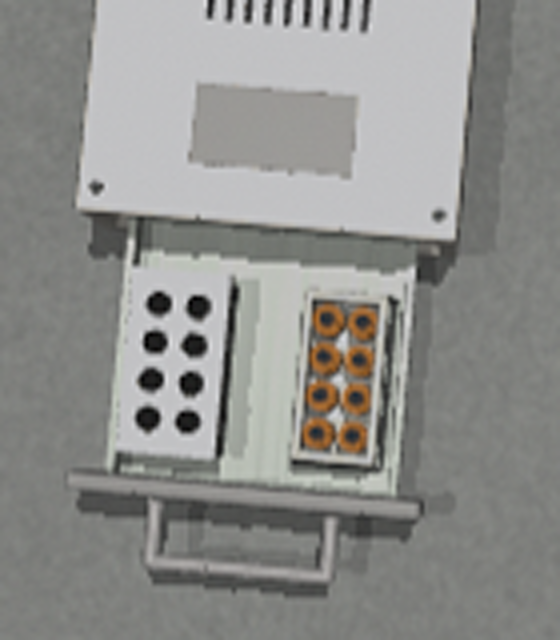

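View pics/l_s.png

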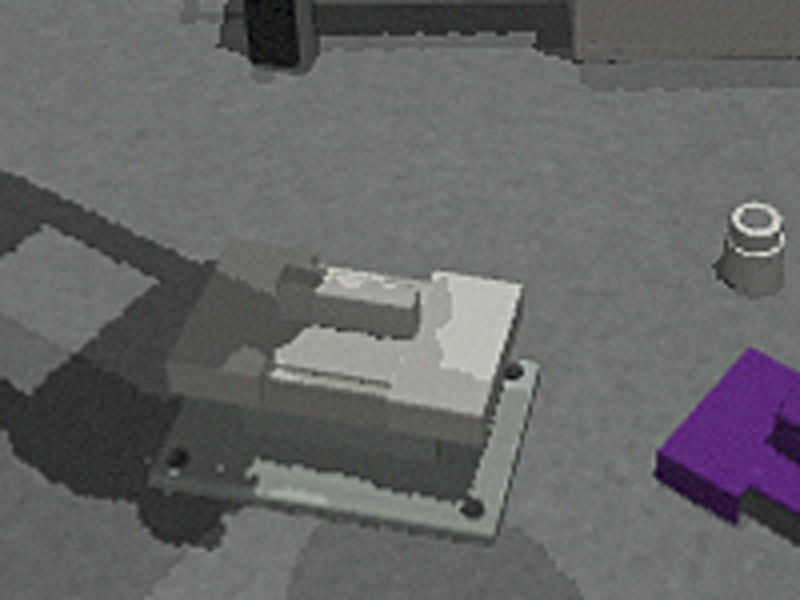

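```bash
python3 -m jog '[[[0.03,0.001,0.002,0.003,-1],[0.06,0.001,0.002,0.003,-1],[0.09,0.001,0.002,0.003,-1],[0.1,0.001,0.002,0.003,-1],[0.1,0.001,0.002,0.003,-1]]]'; python3 -c "
from h import *
to([.5115,-.323,.027],70.5)
d=get('side');crop(d,180,260,380,410,4,'pics/l_s2.png')
d=get('top');crop(d,360,210,480,330,5,'pics/l_t2.png')
def cp(x,y,u0,v0,k): return (u0+(x+.5)/k-.5, v0+(y+.5)/k-.5)
P=np.array([onz(d,cp(*c,210,170,4),.086) for c in [(308,288),(388,296),(378,468),(291,460)]])
print(np.round(P,4),P.mean(0),[np.linalg.norm(P[i]-P[i-1]) for i in range(4)])
V=np.array([onz(d,cp(*c,210,170,4),.079) for c in [(329,320),(363,322),(325,358),(359,361),(322,396),(355,398),(319,434),(352,436)]])
print(V.mean(0)); v=V[:2].sum(0)-V[6:].sum(0);print(np.degrees(np.arctan2(v[1],v[0])))
L=np.array([onz(d,cp(*c,210,170,4),.089) for c in [(158,303),(199,306),(155,342),(195,345),(151,380),(191,383),(148,418),(188,421)]])
print('lidded',L.mean(0))
E=np.array([onz(d,cp(*c,210,170,4),.107) for c in [(70,472),(420,502),(420,517),(70,490)]]);print('front',E)
H=np.array([onz(d,cp(*c,210,170,4),.085) for c in [(152,568),(332,578)]]);print('handle',H,H.mean(0))
"
```

```text
t: 8.6
tool_pos: [0.5112, -0.3207, 0.108]
tool_rot: [-0.952, 1.346, 0.947]
contact_force: [0.0, 0.4, 0.0]
opening: 0.0858
shift [ 0.081  -0.0005 -0.0024] turn -0.0057 tip [ 0.5112 -0.3207  0.108 ] zyaw 70.18 q6 -1.913 open 0.0858 t 8.6 F [0.02 0.39 0.01]
[[ 0.6121  0.0032  0.086 ]
 [ 0.6064 -0.0468  0.086 ]
 [ 0.499  -0.0394  0.086 ]
 [ 0.5047  0.0148  0.086 ]] [ 0.5555396  -0.01702282  0.086     ] [np.float64(0.10798319532791834), np.float64(0.05039030647538835), np.float64(0.10756710677773065), np.float64(0.05449178963080703)]
[ 0.55563104 -0.01621413  0.079     ]
-5.844152512022803
lidded [0.56650718 0.08782723 0.089     ]
front [[ 0.49880437  0.14986023  0.107     ]
 [ 0.4779068  -0.06563211  0.107     ]
 [ 0.46872746 -0.06551777  0.107     ]
 [ 0.48773764  0.14990145  0.107     ]]
handle [[ 0.43850832  0.10228868  0.085     ]
 [ 0.43110506 -0.00992515  0.085     ]] [0.43480669 0.04618177 0.085     ]
```

View pics/l_s2.png

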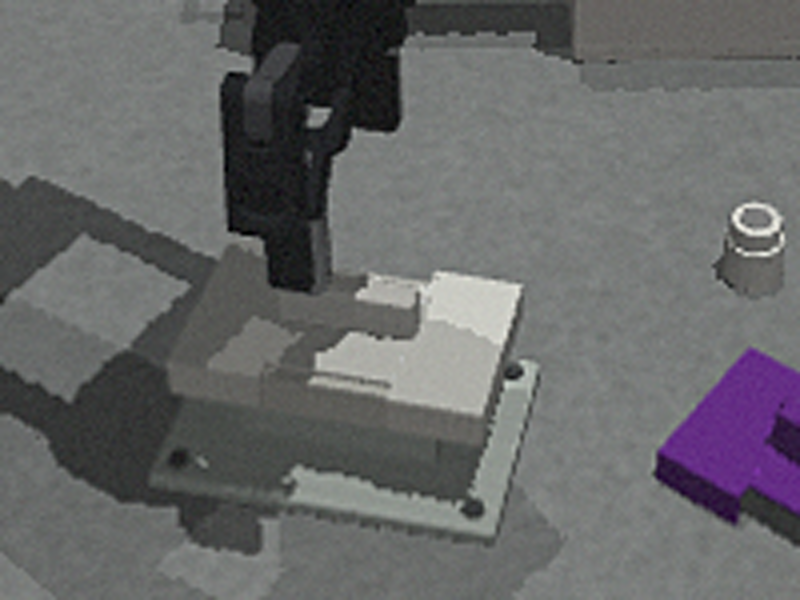

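View pics/l_t2.png

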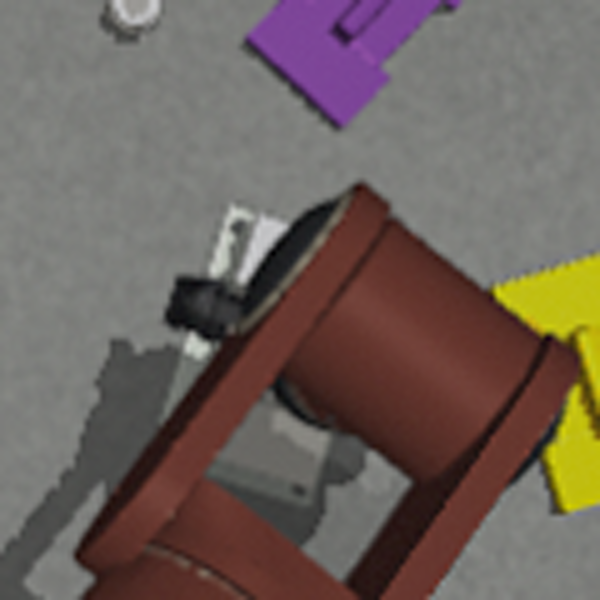

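```bash
python3 -c "
from h import *
d=get('side');o,p,R=tool()
for s in (-1,1):
  for b in (0,.013):
    q=proj(d,p+R[:,2]*s*.043-R[:,0]*b); print(s,b,q,(q-[180,260])*4)
q=proj(d,[.5115,-.323,.0805]);print((q-[180,260])*4)
print('lid near cutout edge',(proj(d,np.array([.5115,-.323,.0605])-.031*np.array([.334,.943,0]))-[180,260])*4)
"
```

```text
-1 0 [257.80039328 335.91313592] [311.20157313 303.65254368]
-1 0.013 [257.16293266 329.19202321] [308.65173064 276.76809284]
1 0 [274.92164511 297.73030396] [379.68658042 150.92121584]
1 0.013 [274.50679721 291.3304852 ] [378.02718884 125.32194078]
[346.54712763 285.29345289]
lid near cutout edge [324.70003638 381.5971036 ]
```

```bash
python3 -m jog '[[[0.015,0,-0.002,-0.006,-1],[0.03,0,-0.002,-0.006,-1],[0.045,0,-0.002,-0.006,-1],[0.06,0,-0.002,-0.006,-1],[0.072,0,-0.002,-0.006,-1],[0.08,0,-0.002,-0.006,-1],[0.08,0,-0.002,-0.006,-1]]]'; python3 -c "
from h import *
to([.5115,-.323,.027],70.5)
d=get('side');crop(d,180,260,380,410,4,'pics/l_s3.png')"
```

```text
t: 9.45
tool_pos: [0.5126, -0.324, 0.0297]
tool_rot: [-0.96, 1.343, 0.948]
contact_force: [-0.7, 1.0, 0.2]
opening: 0.0854
shift [0.0027 0.0014 0.0006] turn 0.0006 tip [ 0.5126 -0.324   0.0297] zyaw 70.53 q6 -1.923 open 0.0854 t 9.45 F [-0.7   1.02  0.22]
```

View pics/l_s3.png

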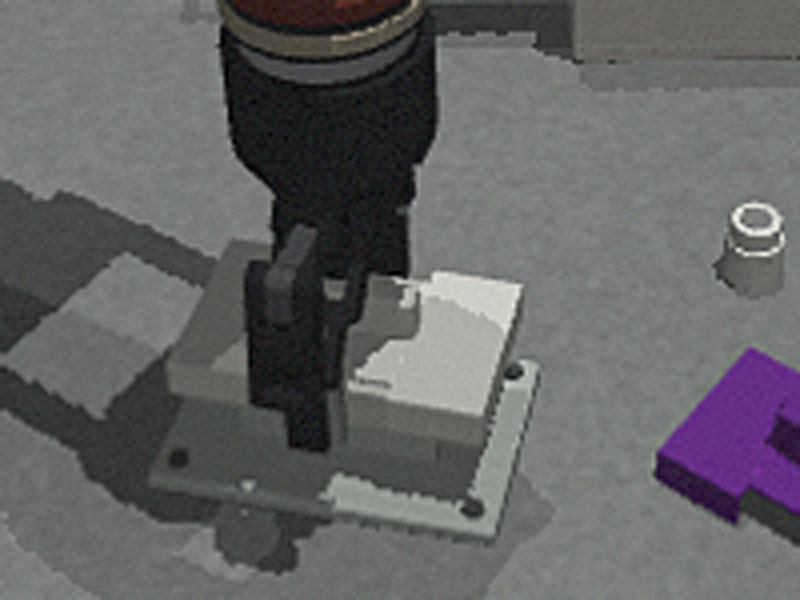

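```bash
python3 -m jog '[[[0.005,0.001,0,0,-1],[0.005,0.001,0,0,-1],[0.005,0.001,0,0,-0.6],[0.005,0.001,0,0,-0.4],[0.005,0.001,0,0,-0.3],[0.005,0.001,0,0,-0.2],[0.005,0.001,0,0,-0.1],[0.005,0.001,0,0,0],[0.005,0.001,0,0,0],[0.005,0.001,0,0,0]]]' 40; python3 -c "
from h import *
to([.5115,-.323,.027],70.5)
d=get('side');crop(d,180,260,380,410,4,'pics/l_s4.png')"
```

```text
t: 10.5
tool_pos: [0.5128, -0.3245, 0.0267]
tool_rot: [-0.962, 1.342, 0.946]
contact_force: [-0.3, -0.5, 5.8]
opening: 0.0615
shift [-0.0004  0.0017  0.001 ] turn 0.0007 tip [ 0.5128 -0.3245  0.0267] zyaw 70.54 q6 -1.924 open 0.0615 t 10.5 F [-0.33 -0.48  5.77]
```

View pics/l_s4.png

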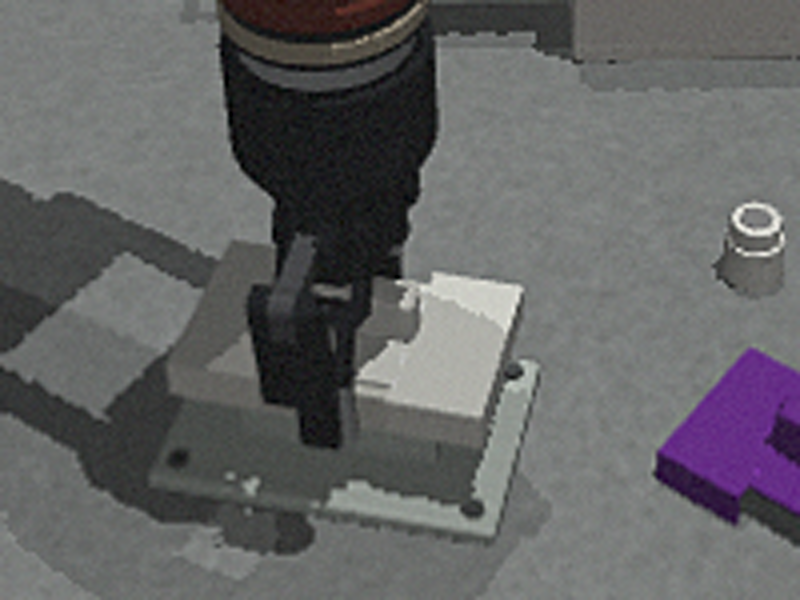

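```bash
python3 -m jog '[[[-0.005,0,0,0,0],[-0.012,0,0,0,0],[-0.022,0,0,0,0],[-0.035,0,0,0,0],[-0.05,0,0,0,0],[-0.065,0,0,0,0],[-0.08,0,0,0,0],[-0.095,0,0,0,0],[-0.108,0,0,0,0],[-0.116,0,0,0,0],[-0.12,0,0,0,0],[-0.12,0,0,0,0]]]'; python3 -c "
from h import *
to([.5556,-.0165,.16],84.3)
d=get('side');crop(d,180,230,380,380,4,'pics/l_s5.png')"
```

```text
t: 11.75
tool_pos: [0.5114, -0.3243, 0.1471]
tool_rot: [-0.963, 1.341, 0.945]
contact_force: [-0.2, -0.1, -2.0]
opening: 0.0612
shift [-0.0132  0.0607  0.305 ] turn -0.2402 tip [ 0.5114 -0.3243  0.1471] zyaw 70.54 q6 -1.924 open 0.0612 t 11.75 F [-0.25 -0.07 -2.03]
```

View pics/l_s5.png

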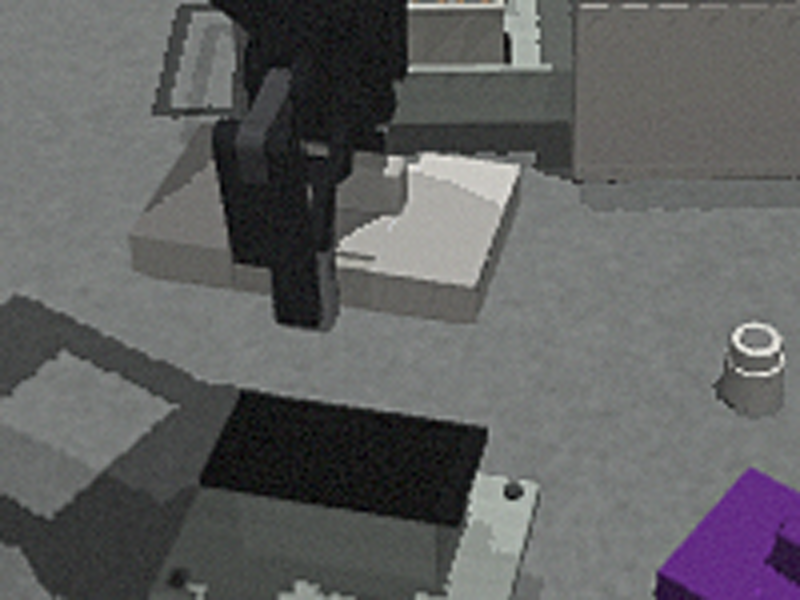

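```bash
python3 -m jog '[[[-0.015,0,0,0,0],[-0.025,0.003,0.015,-0.02,0],[-0.025,0.01,0.04,-0.05,0],[-0.025,0.015,0.07,-0.07,0],[-0.025,0.02,0.1,-0.09,0],[-0.025,0.027,0.135,-0.12,0],[-0.025,0.034,0.17,-0.15,0],[-0.025,0.041,0.205,-0.17,0],[-0.025,0.048,0.24,-0.2,0],[-0.025,0.054,0.27,-0.22,0],[-0.025,0.058,0.29,-0.24,0],[-0.025,0.06,0.3,-0.24,0]]]'; python3 -c "
from h import *
to([.5556,-.0165,.16],84.3)"
```

```text
t: 13.0
tool_pos: [0.5543, -0.0186, 0.1722]
tool_rot: [-1.145, 1.244, 1.127]
contact_force: [0.0, -0.1, -1.7]
opening: 0.0613
shift [ 0.0122 -0.001   0.0023] turn 0.0029 tip [ 0.5543 -0.0186  0.1722] zyaw 84.47 q6 -1.642 open 0.0613 t 13.0 F [ 0.01 -0.11 -1.66]
```

```bash
python3 -m jog '[[[0,0,0.003,0,0],[0,0,0.003,0,0],[0,0,0.003,0,0]]]'; python3 -c "
from h import *
to([.5556,-.0165,.16],84.3)
d=get('side');crop(d,260,100,400,250,4,'pics/p_s.png')
d=get('top');crop(d,230,190,370,330,4,'pics/p_t.png')"
```

```text
t: 13.3
tool_pos: [0.5545, -0.0163, 0.1724]
tool_rot: [-1.145, 1.245, 1.126]
contact_force: [0.2, -0.9, -1.9]
opening: 0.0615
shift [ 0.0124 -0.0009 -0.0001] turn 0.0022 tip [ 0.5545 -0.0163  0.1724] zyaw 84.43 q6 -1.637 open 0.0615 t 13.3 F [ 0.25 -0.88 -1.95]
```

View pics/p_s.png

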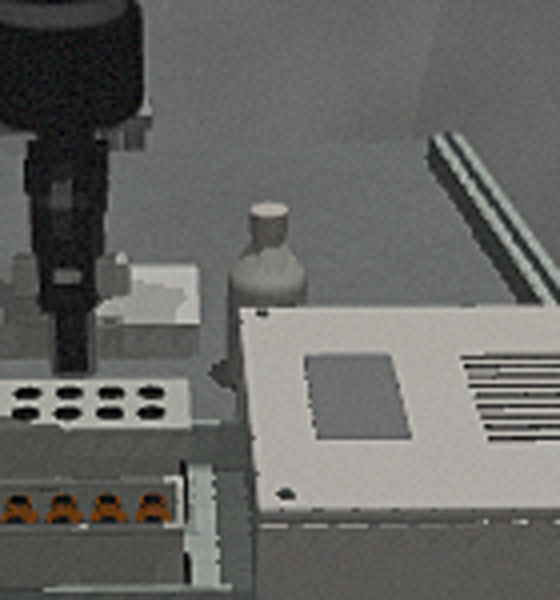

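View pics/p_t.png

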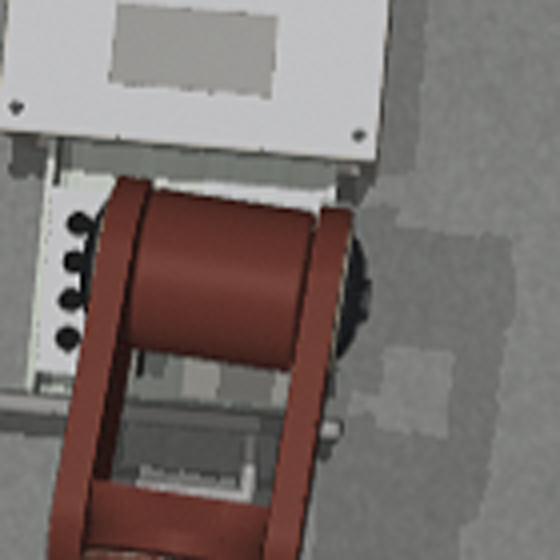

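```bash
python3 -c "
from h import *
d=get('side');crop(d,225,150,325,260,7,'pics/p_s2.png')"
```

```text
(no output)
```

View pics/p_s2.png

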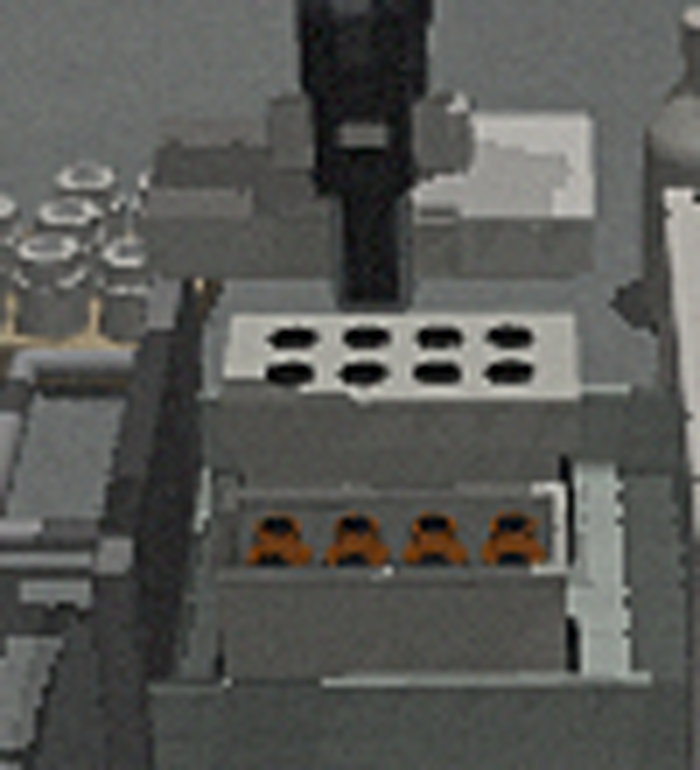

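```bash
python3 -c "
from h import *
d=get('side')
def cp(x,y,u0=225,v0=150,k=7): return (u0+(x+.5)/k-.5, v0+(y+.5)/k-.5)
A=np.array([onz(d,cp(*c),.2062) for c in [(143,213),(596,217),(590,113)]]);print(A)
ux=np.array([np.cos(np.radians(-5.7)),np.sin(np.radians(-5.7)),0]);uy=np.array([-ux[1],ux[0],0])
print('len',np.linalg.norm(A[1]-A[0]),np.linalg.norm(A[2]-A[1]),'centre',(A[0]+A[1])/2+uy*.035, (A[0]+A[2])/2, 'yaw',np.degrees(np.arctan2(*(A[1]-A[0])[[1,0]])))
T=np.array([onz(d,cp(*c),.086) for c in [(218,572),(568,573),(566,487),(236,487)]]);print(T,T.mean(0),[np.linalg.norm(T[i]-T[i-1]) for i in range(4)])
o,p,R=tool(); r=A.mean(0)
print('tool along x vs cover', (p-(A[0]+A[1])/2)@ux,(p-((A[0]+A[1])/2+uy*.035))@uy)
"
```

```text
[[ 0.48824697 -0.04057531  0.2062    ]
 [ 0.61109035 -0.0569256   0.2062    ]
 [ 0.61803003  0.01338612  0.2062    ]]
len 0.12392670457320741 0.07065336511598028 centre [ 0.55314485 -0.01392351  0.2062    ] [ 0.5531385  -0.01359459  0.2062    ] yaw -7.581431045967599
[[ 0.50155932 -0.03430543  0.086     ]
 [ 0.60434489 -0.0470228   0.086     ]
 [ 0.60959154  0.00347379  0.086     ]
 [ 0.50823081  0.0153352   0.086     ]] [ 0.55593164 -0.01562981  0.086     ] [np.float64(0.05008693140638032), np.float64(0.10356932445668281), np.float64(0.05076842898970019), np.float64(0.10205239628363272)]
tool along x vs cover 0.0015743813675552223 -0.0023362425068816565
```

```bash
python3 -c "
from h import *
to([.5570,-.0168,.08],84.3)"; python3 -m jog '[[[0.01,-0.0025,-0.001,0.002,0],[0.025,-0.0025,-0.001,0.002,0],[0.04,-0.0025,-0.001,0.002,0],[0.055,-0.0025,-0.001,0.002,0],[0.07,-0.0025,-0.001,0.002,0],[0.082,-0.0025,-0.001,0.002,0],[0.09,-0.0025,-0.001,0.002,0],[0.092,-0.0025,-0.001,0.002,0],[0.092,-0.0025,-0.001,0.002,0]]]'; python3 -c "
from h import *
to([.5570,-.0168,.0577],84.3)
d=get('side');crop(d,225,150,325,260,7,'pics/p_s3.png')"
```

```text
shift [ 0.0921 -0.0013 -0.0001] turn 0.0017 tip [ 0.5545 -0.0164  0.1721] zyaw 84.4 q6 -1.637 open 0.0612 t 13.5 F [ 0.75 -0.03 -1.83]
t: 14.4
tool_pos: [0.5582, -0.0178, 0.08]
tool_rot: [-1.143, 1.246, 1.125]
contact_force: [0.2, 1.4, -1.6]
opening: 0.0614
shift [0.0223 0.0016 0.0009] turn -0.0003 tip [ 0.5582 -0.0178  0.08  ] zyaw 84.29 q6 -1.636 open 0.0614 t 14.4 F [ 0.23  1.38 -1.64]
```

View pics/p_s3.png

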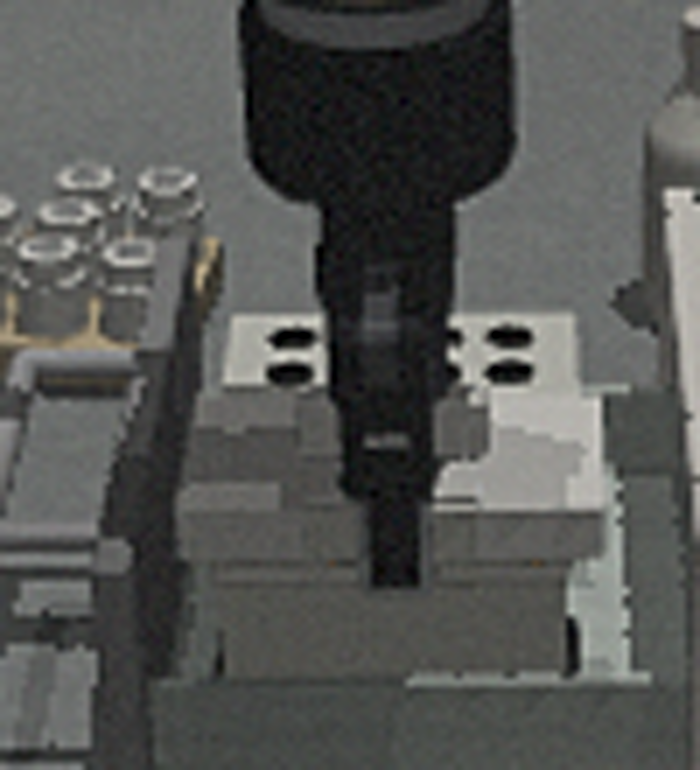

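```bash
python3 -c "
from h import *
d=get('side')
def cp(x,y,u0=225,v0=150,k=7): return (u0+(x+.5)/k-.5, v0+(y+.5)/k-.5)
ux=np.array([np.cos(np.radians(-5.7)),np.sin(np.radians(-5.7)),0]);uy=np.array([-ux[1],ux[0],0])
A=np.array([onz(d,cp(*c),.1138) for c in [(180,511),(605,512),(603,397)]]);print(A,np.linalg.norm(A[1]-A[0]))
c=(A[0]+A[1])/2+uy*.035;print(c)
o,p,R=tool();t=np.array([.5557,-.0163,0]);ts=np.array([.5559,-.0156,0])
print('tool-cover x',(p-c)@ux,'cover-tub side x,y',(c-ts)@ux,(c-ts)@uy,'tool-tub y',(p-t)@uy)
"
```

```text
[[ 0.49210222 -0.04485323  0.1138    ]
 [ 0.61367032 -0.05969151  0.1138    ]
 [ 0.62175878  0.00927296  0.1138    ]] 0.12247031837621465
[ 0.55636246 -0.01744542  0.1138    ]
tool-cover x 0.002449936238645945 cover-tub side x,y 0.0006434608776989042 -0.001790366506983865 tool-tub y -0.0013305550164775448
```

```bash
python3 -m jog '[[[0,0.0005,0.0012,0,0],[0.003,0.0005,0.0012,0,0],[0.006,0.0005,0.0012,0,0],[0.008,0.0005,0.0012,0,0],[0.01,0.0005,0.0012,0,0],[0.01,0.0005,0.0012,0,0]]]'; python3 -c "
from h import *
to([.5570,-.0168,.0577],84.3)"
```

```text
t: 15.1
tool_pos: [0.5584, -0.0165, 0.0706]
tool_rot: [-1.143, 1.245, 1.124]
contact_force: [-0.6, 1.1, -1.5]
opening: 0.0612
shift [ 0.0129  0.0016 -0.0004] turn -0.0002 tip [ 0.5584 -0.0165  0.0706] zyaw 84.29 q6 -1.634 open 0.0612 t 15.1 F [-0.59  1.07 -1.51]
```

```bash
python3 -m jog '[[[0.002,0.0005,0,0,0],[0.004,0.0005,0,0,0],[0.006,0.0005,0,0,0],[0.007,0.0005,0,0,0],[0.007,0.0005,0,0,0]]]'; python3 -c "
from h import *
to([.5570,-.0168,.0577],84.3)"
```

```text
t: 15.6
tool_pos: [0.5579, -0.0163, 0.0633]
tool_rot: [-1.143, 1.245, 1.125]
contact_force: [0.9, 1.0, -0.7]
opening: 0.0613
shift [ 0.0056  0.0009 -0.0005] turn -0.0003 tip [ 0.5579 -0.0163  0.0633] zyaw 84.29 q6 -1.634 open 0.0613 t 15.6 F [ 0.89  0.96 -0.71]
```

```bash
python3 -m jog '[[[0.001,0,0,0,0],[0.002,0,0,0,0],[0.003,0,0,0,0],[0.003,0,0,0,0]]]'; python3 -m jog '[[[0.001,0,0,0,0],[0.002,0,0,0,0],[0.002,0,0,0,0]]]'; python3 -m jog '[[[0.001,0,0,0,0],[0.001,0,0,0,0]]]'; python3 -c "
from h import *
to([.5570,-.0168,.0577],84.3)
d=get('side');crop(d,225,150,325,260,7,'pics/p_s4.png')"
```

```text
t: 16.0
tool_pos: [0.5579, -0.0164, 0.0601]
tool_rot: [-1.143, 1.245, 1.125]
contact_force: [1.0, 2.3, -2.1]
opening: 0.061
t: 16.3
tool_pos: [0.5579, -0.0164, 0.0579]
tool_rot: [-1.143, 1.245, 1.125]
contact_force: [0.4, 1.8, -1.0]
opening: 0.0613
t: 16.5
tool_pos: [0.5581, -0.0164, 0.0576]
tool_rot: [-1.143, 1.245, 1.125]
contact_force: [-2.1, 1.9, 4.1]
opening: 0.0612
shift [-0.0001  0.0011 -0.0005] turn -0.0002 tip [ 0.5581 -0.0164  0.0576] zyaw 84.29 q6 -1.634 open 0.0612 t 16.5 F [-2.07  1.86  4.08]
```

View pics/p_s4.png

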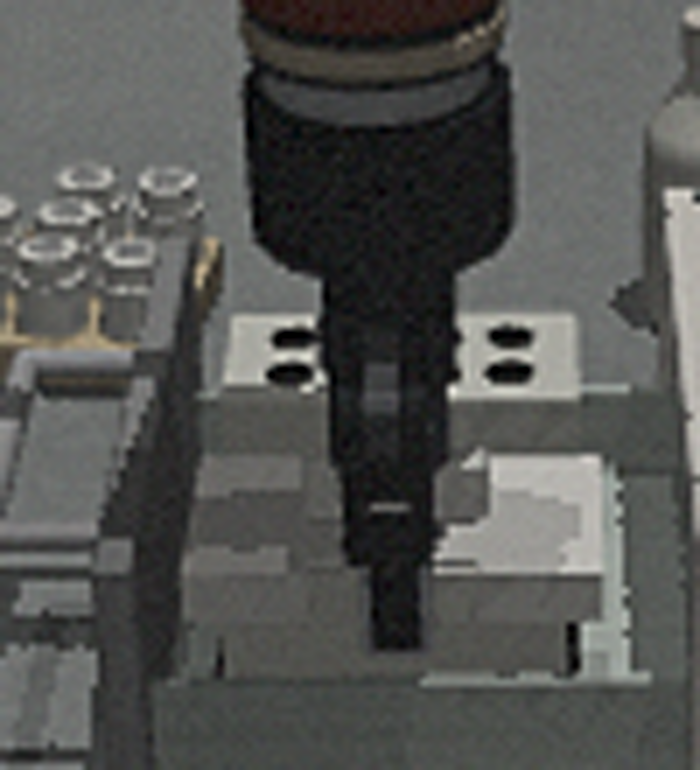

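```bash
python3 -m jog '[[[0.0005,0,0,0,0],[0.0005,0,0,0,-0.3],[0.0005,0,0,0,-0.45],[0.0005,0,0,0,-0.6],[0.0005,0,0,0,-0.75],[0.0005,0,0,0,-0.75],[0.0005,0,0,0,-0.75],[0.0005,0,0,0,-0.75]]]'; python3 -c "
from h import *
to([.5570,-.0168,.15],84.3)"
```

```text
t: 17.35
tool_pos: [0.5581, -0.0165, 0.057]
tool_rot: [-1.143, 1.245, 1.125]
contact_force: [0.0, 0.4, -0.0]
opening: 0.0751
shift [-0.093  -0.0003 -0.0005] turn -0.0003 tip [ 0.5581 -0.0165  0.057 ] zyaw 84.28 q6 -1.634 open 0.0751 t 17.35 F [ 0.01  0.44 -0.02]
```

```bash
python3 -m jog '[[[-0.005,0,0,0,-0.75],[-0.015,0,0,0,-0.75],[-0.03,0,0,0,-0.75],[-0.05,0,0,0,-0.75],[-0.075,0,0,0,-0.75],[-0.1,0,0,0,-0.75],[-0.12,0,-0.03,0,-0.75],[-0.12,0,-0.07,0,-0.75],[-0.12,0,-0.11,0,-0.75],[-0.12,0,-0.15,0,-0.75],[-0.12,0,-0.19,0,-0.75],[-0.12,0,-0.22,0,-0.75]]]'; python3 -c "
from h import *
to([.5570,-.0168,.15],84.3)
d=get('top');crop(d,220,190,340,310,6,'pics/s_t.png')
d=get('side');crop(d,225,150,325,260,7,'pics/s_s.png')"
```

```text
t: 18.55
tool_pos: [0.5344, -0.2376, 0.1791]
tool_rot: [-1.144, 1.245, 1.121]
contact_force: [0.4, 0.0, -0.2]
opening: 0.0747
shift [2.87e-02 2.00e-04 2.22e-01] turn -0.0015 tip [ 0.5344 -0.2376  0.1791] zyaw 84.22 q6 -2.019 open 0.0747 t 18.55 F [ 0.44  0.02 -0.25]
```

View pics/s_t.png

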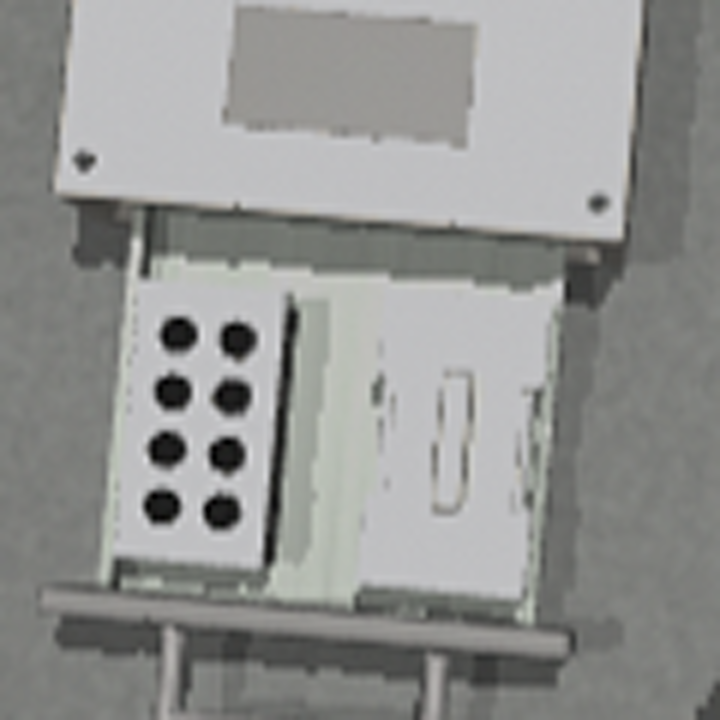

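View pics/s_s.png

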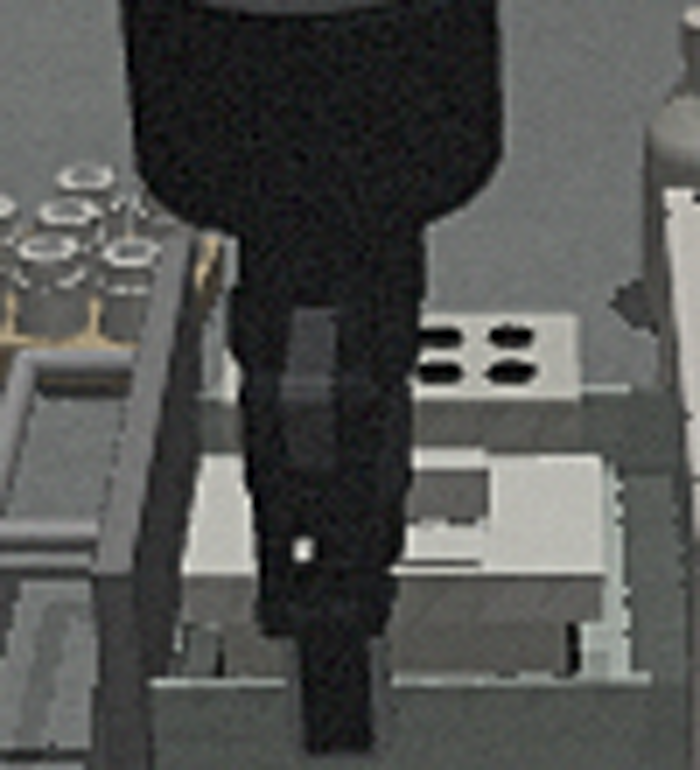

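```bash
python3 -c "
from h import *
d=get('top')
def cp(x,y,u0=220,v0=190,k=6): return (u0+(x+.5)/k-.5, v0+(y+.5)/k-.5)
A=np.array([onz(d,cp(*c),.1115) for c in [(444,371),(475,373),(464,512),(433,510)]]);print(A,A.mean(0),[np.linalg.norm(A[i]-A[i-1]) for i in range(4)])
B=np.array([onz(d,cp(*c),.0915) for c in [(386,278),(560,288),(525,600),(358,588)]]);print(B,B.mean(0),[np.linalg.norm(B[i]-B[i-1]) for i in range(4)])
H=onz(d,cp(300,800),.085)
c=(A.mean(0)+B.mean(0))/2
to([c[0],c[1],.15],84.3)
s=get('side')
def cs(x,y,u0=225,v0=150,k=7): return (u0+(x+.5)/k-.5, v0+(y+.5)/k-.5)
print(onz(s,cs(605,575),.0915),'vs',B[1],onz(s,cs(604,453),.0915))
"
```

```text
[[ 0.5857988  -0.01526955  0.1115    ]
 [ 0.58480888 -0.02797751  0.1115    ]
 [ 0.52795242 -0.02287925  0.1115    ]
 [ 0.52893017 -0.0102034   0.1115    ]] [ 0.55687257 -0.01908243  0.1115    ] [np.float64(0.05709383561329171), np.float64(0.012746464078759685), np.float64(0.057084576988944515), np.float64(0.012713505715008993)]
[[ 0.62604162  0.00955392  0.0915    ]
 [ 0.62087771 -0.06285995  0.0915    ]
 [ 0.4916321  -0.04681148  0.0915    ]
 [ 0.49743705  0.0222908   0.0915    ]] [ 0.55899712 -0.01945668  0.0915    ] [np.float64(0.1292337498245153), np.float64(0.07259775999380569), np.float64(0.1302381747373143), np.float64(0.06934567771320493)]
shift [ 0.0285 -0.0006  0.2189] turn -0.0032 tip [ 0.5345 -0.2369  0.1787] zyaw 84.12 q6 -2.017 open 0.0747 t 18.7 F [ 0.44  0.17 -0.06]
[ 0.6139594  -0.05825494  0.0915    ] vs [ 0.62087771 -0.06285995  0.0915    ] [0.62272684 0.01367539 0.0915    ]
```

```bash
python3 -m jog '[[[0.0,0,0.03,0,-0.3],[0.0,0,0.07,0,0.25],[0,0,0.11,0,0.25],[0,-0.001,0.15,0,0.25],[0,-0.001,0.185,0,0.25],[0.01,-0.001,0.21,0,0.25],[0.02,-0.001,0.219,0,0.25],[0.03,-0.001,0.219,0,0.25],[0.04,-0.001,0.219,0,0.25],[0.04,-0.001,0.219,0,0.25]]]'; python3 -c "
from h import *
to([.557,-.018,.095],84.4)
d=get('side');crop(d,225,130,325,240,7,'pics/r_s.png')"
```

```text
t: 19.75
tool_pos: [0.5569, -0.0187, 0.1359]
tool_rot: [-1.14, 1.248, 1.125]
contact_force: [-1.2, -0.1, -0.3]
opening: 0.0322
shift [0.0409 0.0005 0.0007] turn -0.0045 tip [ 0.5569 -0.0187  0.1359] zyaw 84.14 q6 -1.636 open 0.0322 t 19.75 F [-1.16 -0.08 -0.31]
```

View pics/r_s.png

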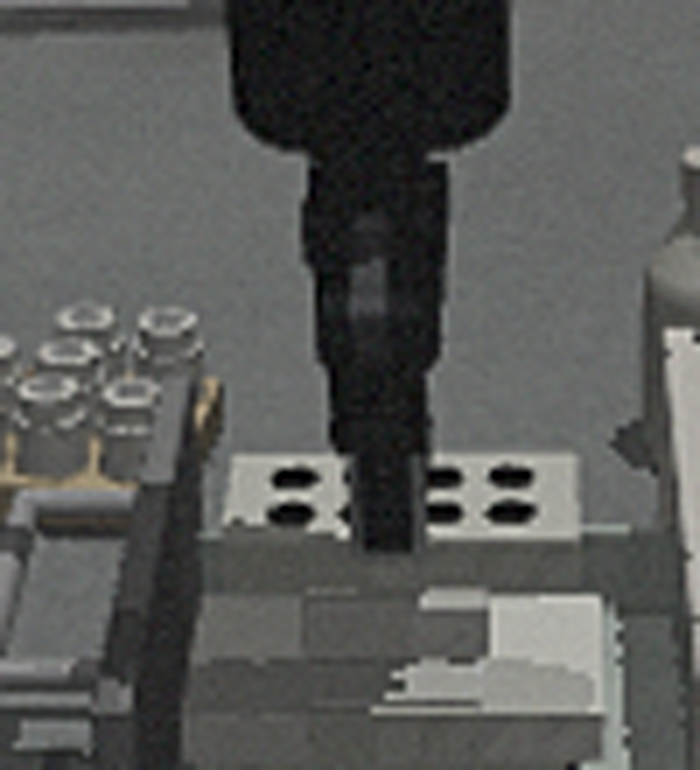

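```bash
python3 -m jog '[[[0.01,0,0.0007,-0.003,0.25],[0.02,0,0.0007,-0.003,0.25],[0.03,0,0.0007,-0.003,0.25],[0.036,0,0.0007,-0.003,0.25],[0.038,0,0.0007,-0.003,0.25],[0.038,0,0.0007,-0.003,0.25]]]'; python3 -m jog '[[[0.001,0,0,0,0.5],[0.001,0,0,0,0.6],[0.001,0,0,0,0.7],[0.001,0,0,0,0.8],[0.001,0,0,0,0.9],[0.001,0,0,0,1],[0.001,0,0,0,1],[0.001,0,0,0,1]]]' 40; python3 -c "
from h import *
to([.557,-.018,.095],84.4)"
```

```text
t: 20.4
tool_pos: [0.5579, -0.0182, 0.0984]
tool_rot: [-1.142, 1.246, 1.126]
contact_force: [-0.7, -0.8, 0.8]
opening: 0.032
t: 21.2
tool_pos: [0.5582, -0.0182, 0.0979]
tool_rot: [-1.143, 1.246, 1.125]
contact_force: [0.6, 0.7, 3.8]
opening: 0.0109
shift [0.0029 0.0013 0.0001] turn -0.0018 tip [ 0.5582 -0.0182  0.0979] zyaw 84.3 q6 -1.637 open 0.0109 t 21.2 F [0.57 0.71 3.79]
```

```bash
python3 -m jog '[[[-0.002,0,0,0,1],[-0.005,0,0,0,1],[-0.009,0,0,0,1],[-0.014,0,0,0,1],[-0.02,0,0,0,1],[-0.026,0,0,0,1],[-0.033,0,0,0,1],[-0.04,0,0,0,1],[-0.048,0,0,0,1],[-0.056,0,0,0,1],[-0.064,0,0,0,1],[-0.07,0,0,0,1]]]'; python3 -c "
from h import *
to([.557,-.018,.22],84.4)
d=get('side');crop(d,205,90,345,260,4.5,'pics/f_s.png')"
```

```text
t: 22.4
tool_pos: [0.5576, -0.0181, 0.169]
tool_rot: [-1.143, 1.245, 1.125]
contact_force: [-0.2, 0.1, -1.2]
opening: 0.0108
shift [-0.051  -0.0002  0.    ] turn -0.0018 tip [ 0.5576 -0.0181  0.169 ] zyaw 84.3 q6 -1.637 open 0.0108 t 22.4 F [-0.16  0.14 -1.24]
```

View pics/f_s.png

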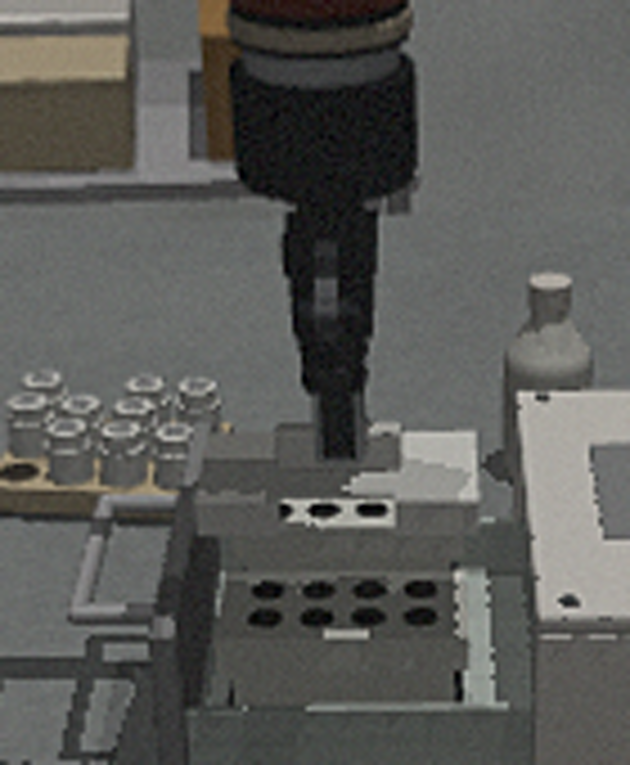

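```bash
python3 -m jog '[[[-0.008,0,0,0,1],[-0.016,0,0,0,1],[-0.024,0,0,0,1],[-0.032,0,0,0,1],[-0.04,0,0,0,1],[-0.046,0,0,0,1],[-0.05,0,0,0,1],[-0.05,0,0,0,1],[-0.05,0,0,0,1],[-0.05,0,0,0,1],[-0.05,0,0,0,1],[-0.05,0,0,0,1]]]'; python3 -c "
from h import *
to([.557,-.018,.22],84.4)
d=get('side');crop(d,205,90,345,260,4.5,'pics/g_s.png')
s=d
d=get('top');crop(d,220,170,360,310,5,'pics/g_t.png')"
```

```text
t: 23.65
tool_pos: [0.5572, -0.0181, 0.2196]
tool_rot: [-1.144, 1.245, 1.124]
contact_force: [1.0, -0.2, -1.2]
opening: 0.0108
shift [-0.0004  0.0002  0.0001] turn -0.0018 tip [ 0.5572 -0.0181  0.2196] zyaw 84.3 q6 -1.637 open 0.0108 t 23.65 F [ 1.02 -0.24 -1.18]
```

View pics/g_s.png

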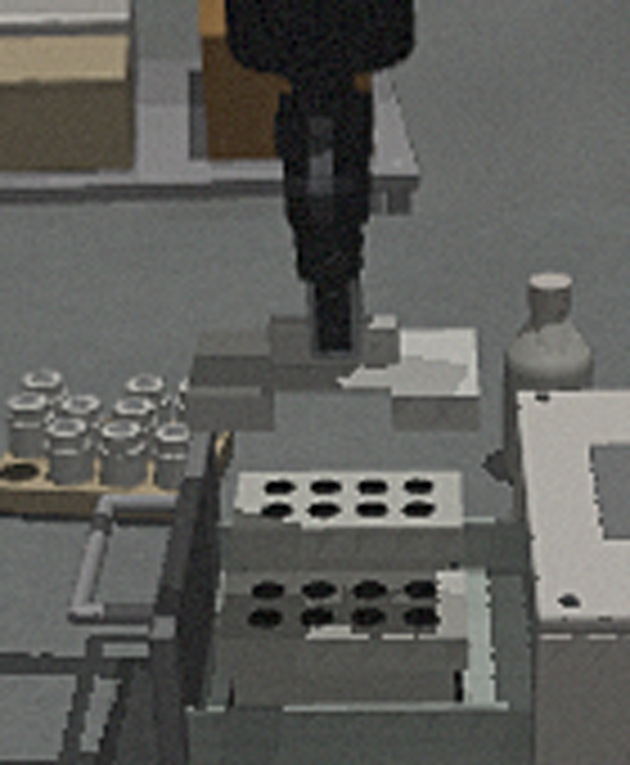

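View pics/g_t.png

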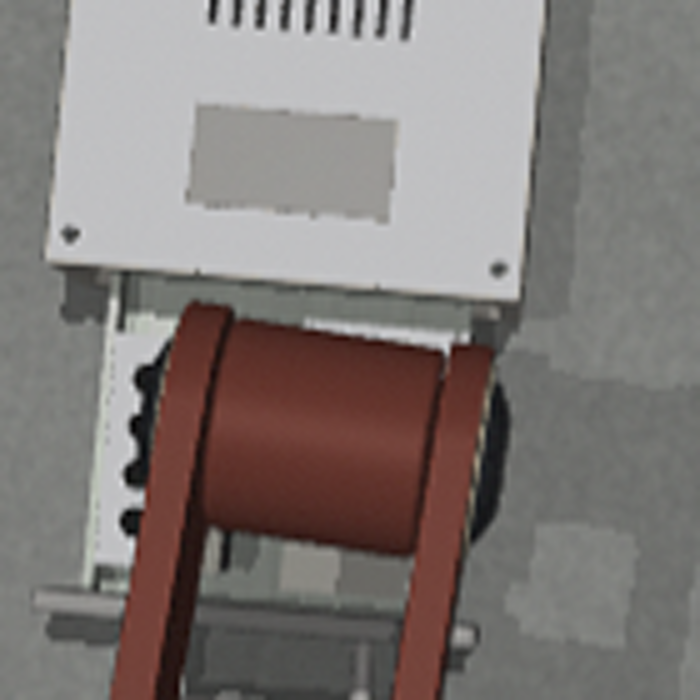

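The picture shows the cover level and held by its rib (crop 335,370). The septum lid sits level on its tub (345,605), the lidded tub is unchanged (345,497) and the drawer is fully out. One last check of the handle position and stillness, then I hand in.

```bash
python3 -c "
from h import *
o,p,R=tool(); print('dq',np.round(o['dq'],4),'open',o['opening'])
s=get('side')
a=np.array([onz(s,(205+(x+.5)/4.5-.5,90+(y+.5)/4.5-.5),.089) for x,y in [(470,638),(462,570)]]);print('septum right edge',a, a.mean(0)-.058*np.array([.995,-.099,0]))
print(ctrl.finish_job())"
```

```text
dq [ 0.0002 -0.0004 -0.0004  0.0012  0.0003 -0.0008] open 0.011138615137727025
septum right edge [[ 0.61065261 -0.05250541  0.089     ]
 [ 0.6144366   0.01022372  0.089     ]] [ 0.5548346  -0.01539885  0.089     ]
the job is handed in; nothing more can be done
None
```

The job is done and handed in at about 24 s of the 72 s allowed; the system gave no verdict, so these are my own checks.

**What I did:**
- I pulled the drawer by its bar to the stop. It travelled about 160 mm and the force rose to 25 N at the stop.
- I gripped the septum lid by its sides in the cut-outs and carried the nested pair to the open tub, which was in the right-hand place.
- I lowered the pair until it met the tub at the predicted height and released it. The tool force read about 0 N after release, and both views showed the pair still nested.
- I lifted the dust cover off alone by its rib.

**Last checks:**
- **Cover:** it looks level and still in the side view, about 12 cm above the septum lid by arm travel. The load of about 1.2 N roughly fits the 90 g cover.
- **Septum lid:** it looks level on its tub, with its centre measured about 1 mm from the tub's.
- **Drawer and other items:** the drawer still looks fully out and the lidded tub unchanged. In the side view the cap plate and bottle look undisturbed. The spare cap was not in the last pictures, and the arm never went near it.

**Disagreements:**
- The two cameras differed by 1–3 mm sideways on the lids, so I used values in between.
- The top-view outline of the cover on the tub came out about 5 mm too long, so I gripped by the rib's measured position, whose size matched.
- The gripper opening read 1–3 mm below the real width of the bar and rib.

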